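Spread washed specimen caps out to dry

ROBOT

A 6-joint arm with a two-finger parallel gripper is mounted at the origin on the work surface. World frame = base frame: x ahead of the robot, y to its left, z up, the work surface at z = 0. Lengths are in mm, angles in rad, forces in N, time in s.
With the tool pointing down it reaches from about 350 to 775 mm from the base axis. Payload 7.3 kg.
Tool frame: the origin (TCP) lies at the centre of the arm's flange, where the gripper is bolted on; the fingertips stand 178 mm ahead of it and the grasp point (between the pads) lies 159 mm ahead of it; z points along the fingers, y is the line along which they close (so a half turn about z gives the same grasp; the last joint's range is limited). The gripper opens to 92 mm and grips with 3 to 60 N. Pads are 19 mm wide; open, the fingers measure 130 mm over their backs; the gripper's body (75 mm by 190 mm) begins 47 mm behind the grasp point.
Start: joints at [-1.392, 0.342, 1.524, -0, 1.275, -0.146], TCP at [167.557, -497.546, 404.741] pointing down, gripper open.
Joint ranges: [-2.53, 2.53], [-0.77, 2.02], [0.04, 2.7], [-1, 4.14], [0.28, 2.66], [-3.11, 3.11]. Speed limits (rad/s): [2.57, 2.57, 3.14, 3.14, 3.14, 3.14].

INTERFACE

Orientations are given as [roll, pitch, yaw] about the fixed x, y, z axes, in that order (R = Rz(yaw) Ry(pitch) Rx(roll)).
In Python, from plant import * gives the robot as it stands. The module is installed in compiled form; this text tells all that it offers.
- The arm moves only by the shell command python3 -m inch 'ROWS'. ROWS is JSON, a list of rows, each a list of 5 numbers: the shift along the tool's x, y, z in m, then the turn about the tool's z in rad, then the opening, from 0 (shut) to 1 (fully open). In form: [[tx, ty, tz, spin, claw], ...]. A call has 1 to 8 rows; each row is the pose to reach, as a shift and turn from the pose commanded when the call began, along the tool's axes at that moment; what a row does not reach only later rows make up. A row lasts 1/12 s, in which the tool goes at most 41.7 mm and 7.16 degrees, less where a joint would pass 70% of its speed; a pose out of reach is approached as far as the arm can. A call with a gripper value outside its range is refused whole. The fingers move at their own pace and stop on an object; the grip force is fixed at half the most. Time passes only in rows, so rows that repeat a pose let the fingers close. It gives the time, the measured TCP pose, the force, the opening and the grip force at its end, in the units of the state.
- get_obs(): the state, without advancing time (a new reading comes with each control period).
- capture(name): name is "scene" or "top" or "wrist"; returns a dict with "color" (400x640x3 uint8, red, green, blue), "intrinsics" (3x3 intrinsics, pixels), "pose" (4x4, takes a point from camera to world coordinates). Camera axes: x right, y down, z forward; pixel columns grow to the right and rows downward; lengths in mm; the calibration is good to about 2 mm. A picture is of the moment at which its call begins. There is no depth.
- close_job(): hands the job in; it is judged then, once.
Trained networks look in a picture, given as the dict that the camera call returned (one of the last four; its "shot" number tells which), for a name from the list of things; names that differ only in an ending like _2 or _b are one class to them, and where a whole thing is asked for, a point or a joint stands for the part that bears it (a point fixed in the world has none). Each returns a list of dicts, best first, with "conf" (0 to 1); they miss things now and then, are a little off and sometimes report something else, mostly with a low value. They report only what shows in the picture. A call takes as long as a camera call. They do not tell look-alikes from the thing itself.
- look_for(picture, target): "rect" ([centre column, centre row, width, height] in pixels, round what is visible of it).
- trace(picture, target): "pixels" (400x640 bool, what is visible of it) and "rect" ([centre column, centre row, width, height] in pixels, round what is visible of it).
- tip_of(picture, target): "centre" ([column, row] in pixels: a listed point, or the origin of a listed thing).
The state is a dict: "time": time; "joint_positions": joint angles; "dq": joint speeds; "tau": joint torques, N m; "tool_pos": TCP position; "tcp_rot": TCP orientation; "contact_force": force on the tool from outside, world axes, zero at the start; "moment": the same for the moment, N m; "grip_width": finger opening in mm; "finger_force": force on a finger pad.
Only numpy, scipy, OpenCV 4.12 (cv2) and the standard library are available. Lean on these libraries where they do the work, as an engineer would, in place of code of your own. Each camera call takes 0.05 s, during which the arm holds its last target. There are 200 camera calls.

TASK

The washed red caps lie in a heap in the steel drying tray. Spread all six out into one even layer over the whole tray floor, two rows of three along its long side with clear space around each, every cap flat with its closed top still up, so that they can dry. Leave the pots, bottles and jars around the tray standing where they are.

Things in the scene. Friction and masses are not known exactly. Their poses are not given: they have to be found in the camera images.
- tray: open steel drying tray, fixed to the bench, 208 mm (its x) by 298 mm (its y), rim 18 mm high, walls and floor 4 mm thick; origin at the centre of its underside on the bench, z up, inner floor at z = 4 mm, inside 200 by 290 mm
- cap0: one of six identical solid red screw caps, a ribbed disc 36 mm across and 20 mm tall, 15 g or so; origin at the centre of its underside (open end), its z axis points up out of its closed top
- cap1: one of six identical solid red screw caps, a ribbed disc 36 mm across and 20 mm tall, 15 g or so; origin at the centre of its underside (open end), its z axis points up out of its closed top
- cap2: one of six identical solid red screw caps, a ribbed disc 36 mm across and 20 mm tall, 15 g or so; origin at the centre of its underside (open end), its z axis points up out of its closed top
- cap3: one of six identical solid red screw caps, a ribbed disc 36 mm across and 20 mm tall, 15 g or so; origin at the centre of its underside (open end), its z axis points up out of its closed top
- cap4: one of six identical solid red screw caps, a ribbed disc 36 mm across and 20 mm tall, 15 g or so; origin at the centre of its underside (open end), its z axis points up out of its closed top
- cap5: one of six identical solid red screw caps, a ribbed disc 36 mm across and 20 mm tall, 15 g or so; origin at the centre of its underside (open end), its z axis points up out of its closed top
- place0 (a point): on the tray's inner floor (not marked to the eye): the middle of cell 0 of the six equal cells of an even layout, two rows of three; tray x -50 mm, tray y -97 mm
- place1 (a point): on the tray's inner floor (not marked to the eye): the middle of cell 1 of the six equal cells of an even layout, two rows of three; tray x -50 mm, tray y 0 mm
- place2 (a point): on the tray's inner floor (not marked to the eye): the middle of cell 2 of the six equal cells of an even layout, two rows of three; tray x -50 mm, tray y 97 mm
- place3 (a point): on the tray's inner floor (not marked to the eye): the middle of cell 3 of the six equal cells of an even layout, two rows of three; tray x 50 mm, tray y -97 mm
- place4 (a point): on the tray's inner floor (not marked to the eye): the middle of cell 4 of the six equal cells of an even layout, two rows of three; tray x 50 mm, tray y 0 mm
- place5 (a point): on the tray's inner floor (not marked to the eye): the middle of cell 5 of the six equal cells of an even layout, two rows of three; tray x 50 mm, tray y 97 mm
- pot0: empty clear specimen pot, open, 38 mm across, 55 mm tall, standing just beyond the tray; a bystander; origin at the centre of its underside
- pot1: a second empty clear specimen pot, like pot0; a bystander; origin at the centre of its underside
- dropper: small white dropper bottle, 31 mm across, 78 mm tall, standing to the left of the tray; a bystander; origin at the centre of its underside
- canister: white test-strip canister with black lid and coloured squares, 51 mm across, 120 mm tall; a bystander; origin at the centre of its underside
- reagent_green: white reagent bottle with green cap, 68 mm across, 160 mm tall; a bystander; origin at the centre of its underside
- reagent_black: blue reagent bottle with black cap, 68 mm across, 160 mm tall; a bystander; origin at the centre of its underside
- sample_jar: small amber jar with a red lid, about 44 mm across, 60 mm tall; a bystander; origin at the centre of its underside
Not all that is in view belongs to the job. Leave any pink or purple look-alike of the cap4 alone.

How it is judged:
By the outcome, as a careful person would: the job done as asked, in the order asked, and still so for the second after the job is handed in, with the robot touching nothing.
It also fails if it takes over 72 s, if anything falls off the work surface, if the arm or the gripper's body presses on something with over 40 N, if the wrist force passes 120 N, or if a joint passes its speed limit or range.

## Working session

There is one attempt and no reset: what is moved stays moved. The work goes in short steps, Python scripts to look and compute and a shell command to move; the robot and the scene stay as the last step left them, time stands still between calls to the robot, and variables do not carry over. Pictures are saved under pics/ and viewed, at most 10 in all, crops included, and the job is handed in when it is done.

```bash
mkdir -p pics
cat > h.py <<'E'
from plant import *
import numpy as np, cv2
def ray(p,uv,z):
    K=np.array(p["intrinsics"]);T=np.array(p["pose"])
    d=T[:3,:3]@np.linalg.solve(K,[uv[0],uv[1],1.0]);o=T[:3,3]
    return o+d*(z-o[2])/d[2]
def proj(p,X):
    K=np.array(p["intrinsics"]);T=np.array(p["pose"])
    c=K@(T[:3,:3].T@(np.array(X)-T[:3,3]));return c[:2]/c[2]
def save(p,n,crop=None,s=1):
    im=p["color"][:,:,::-1]
    if crop: im=im[crop[1]:crop[3],crop[0]:crop[2]]
    cv2.imwrite("pics/"+n,cv2.resize(im,None,fx=s,fy=s,interpolation=cv2.INTER_CUBIC))
E
python3 - <<'E'
from h import *
o=get_obs();print(o["tool_pos"],o["tcp_rot"],o["grip_width"],o["time"])
for n in["top","scene"]:
    p=capture(n);save(p,n+"0.png");print(n,np.round(p["pose"],3).tolist(),p["intrinsics"])
    for t in["tray","cap0"]+(["pot0","dropper","canister","sample_jar","reagent_green","reagent_black"] if n=="top" else []):
        for r in trace(p,t):
            ys,xs=np.nonzero(r["pixels"]);print(t,round(r["conf"],2),np.round(r["rect"]),np.round(ray(p,(xs.mean(),ys.mean()),22)))
    if n=="top":
        for r in tip_of(p,"tray"): print("traytip",r,ray(p,r["centre"],0))
        for r in tip_of(p,"cap0"): print("captip",r)
        for t in range(6):
            for r in tip_of(p,f"place{t}"): print("place",t,r["conf"],ray(p,r["centre"],4))
E
```

```text
[ 167.52573776 -497.41014136  404.04670461] [-3.14008173e+00 -1.97657666e-04  3.24807775e-01] 91.36758761033667 0.0
top [[-0.011, -0.988, 0.152, 346.318], [-1.0, 0.011, 0.003, 27.955], [-0.005, -0.151, -0.988, 1619.894], [0.0, 0.0, 0.0, 1.0]] [[478.13279743   0.         319.73685955]
 [  0.         478.13279743 192.41293361]
 [  0.           0.           1.        ]]
tray 0.78 [315. 205.  90.  84.] [552.  46.  22.]
cap0 0.59 [243. 174.   9.  10.] [656. 296.  22.]
cap0 0.51 [240. 198.   9.  13.] [585. 310.  22.]
cap0 0.47 [296. 206.  10.  16.] [541. 119.  22.]
cap0 0.41 [303. 203.   7.  12.] [554.  91.  22.]
cap0 0.36 [296. 214.  10.   8.] [516. 122.  22.]
pot0 0.66 [324. 152.  11.  14.] [733.  17.  22.]
dropper 0.6 [257. 238.  11.  10.] [452. 245.  22.]
canister 0.53 [199. 252.  26.  18.] [395. 432.  22.]
sample_jar 0.46 [452. 245.  19.  15.] [ 416. -409.   22.]
reagent_green 0.66 [200. 205.  29.  24.] [558. 438.  22.]
reagent_black 0.58 [450. 196.  30.  23.] [ 575. -401.   22.]
traytip {'centre': [315.9, 205.4], 'conf': 0.89} [549.90458432  46.82736934   0.        ]
captip {'centre'
[... 2925 characters left out ...]
lace 5 0.46 [577.75267949 119.93070475   4.        ]
scene [[-0.753, 0.492, -0.436, 1012.76], [0.658, 0.574, -0.488, 495.683], [0.01, -0.654, -0.756, 795.118], [0.0, 0.0, 0.0, 1.0]] [[365.45285926   0.         319.22820677]
 [  0.         365.45285926 200.54852453]
 [  0.           0.           1.        ]]
tray 0.58 [333. 220. 134.  99.] [567.  62.  22.]
tray 0.28 [416. 233.   8.  24.] [450. 245.  22.]
cap0 0.68 [344. 227.   9.  16.] [576. 107.  22.]
cap0 0.67 [340. 235.  10.  13.] [606. 118.  22.]
cap0 0.65 [400. 284.  18.  18.] [596. 316.  22.]
cap0 0.62 [355. 233.  12.  17.] [570. 143.  22.]
cap0 0.49 [374. 300.  17.  23.] [666. 302.  22.]
cap0 0.46 [359. 223.  13.  16.] [533. 114.  22.]
```

Run:
```python
import cv2,numpy as np
a=cv2.imread("pics/top0.png")[135:260,220:380]; b=cv2.imread("pics/scene0.png")[150:320,240:440]
a=cv2.resize(a,(704,550),interpolation=cv2.INTER_CUBIC);b=cv2.resize(b,(700,595),interpolation=cv2.INTER_CUBIC)
cv2.imwrite("pics/t1.png",a);cv2.imwrite("pics/s1.png",b)
```

```text
(no output)
```

View pics/t1.png

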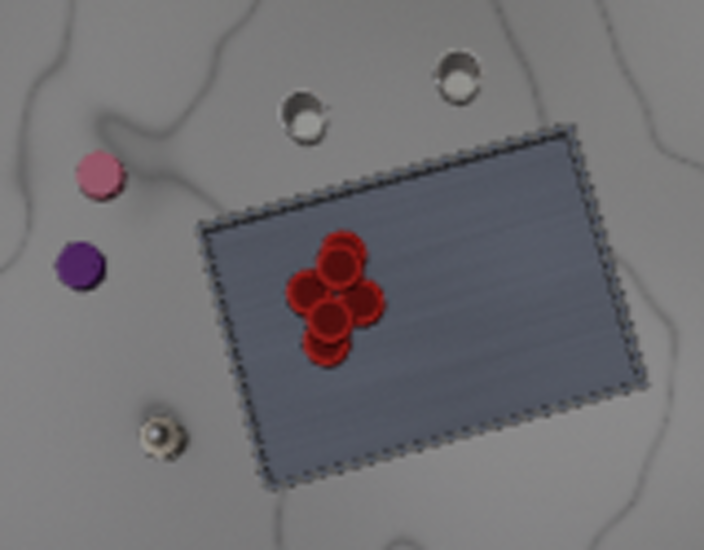

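View pics/s1.png

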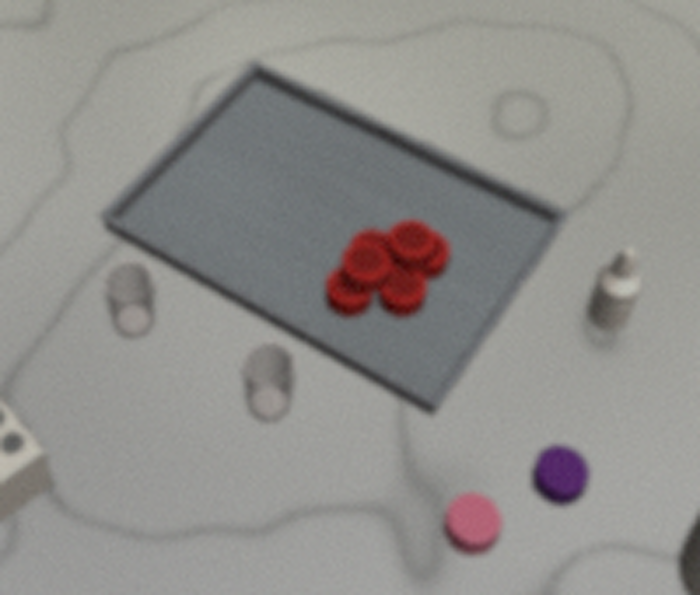

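The top crop (4.4× enlarged, origin at column 220, row 135) shows the tray rim corners at about (203,228), (572,130), (645,385) and (270,487). Four caps lie on the floor at about (343,255), (308,293), (361,302) and (326,345). Two more sit on top at (339,267) and (330,320). All six look flat, and the pink and purple look-alikes are outside the tray on the left.

```bash
cat >> h.py <<'E'
def go(x,y,ztip,yaw=None):
    """shift in tool axes (m) and spin to put the fingertips at x,y,ztip with a world yaw of tool x"""
    from scipy.spatial.transform import Rotation as R
    o=get_obs();Rm=R.from_euler("xyz",o["tcp_rot"]).as_matrix()
    d=Rm.T@(np.array([x,y,ztip+178])-np.array(o["tool_pos"]))/1000
    s=None
    if yaw is not None:
        s=-(yaw-o["tcp_rot"][2]); s=(s+np.pi/2)%np.pi-np.pi/2
    return np.round(d,4).tolist(), None if s is None else round(float(s),3)
E
python3 - <<'E'
from h import *
p=capture("top")
f=lambda c:(c[0]/4.4+220-.4,c[1]/4.4+135-.4)
C=np.array([ray(p,f(c),18) for c in[(203,228),(572,130),(645,385),(270,487)]]);print(C.round())
cen=C.mean(0);yd=C[0]-C[1]+C[3]-C[2];print("centre",cen.round(1),"sides",np.linalg.norm(C[0]-C[1]),np.linalg.norm(C[1]-C[2]))
yaw=np.arctan2(yd[1],yd[0])-np.pi/2;xd=C[0]-C[3]+C[1]-C[2];print("yaw",yaw,np.arctan2(xd[1],xd[0]))
c,s=np.cos(yaw),np.sin(yaw)
for i,(a,b) in enumerate([(x,y) for x in(-50,50) for y in(-97,0,97)]): print("place",i,np.round(cen[:2]+[c*a-s*b,s*a+c*b],1))
for q,z in[((339,267),44),((330,320),44),((343,255),24),((308,293),24),((361,302),24),((326,345),24)]: print("cap",ray(p,f(q),z).round(1))
for q,z in[((157,434),78),((303,105),55),((459,65),55)]:print("by",ray(p,f(q),z).round())
o=get_obs();print(go(560,117,230,yaw))
from scipy.spatial.transform import Rotation as R
print(R.from_euler("xyz",o["tcp_rot"]).as_matrix().round(2))
w=capture("wrist");print(np.round(w["pose"],3).tolist(),o["tool_pos"],np.array(w["intrinsics"])[0])
E
```

```text
[[ 615.  216.   18.]
 [ 688.  -70.   18.]
 [ 489. -122.   18.]
 [ 415.  164.   18.]]
centre [551.8  47.3  18. ] sides 295.7922051010899 205.76838935476377
yaw 0.2533028828710169 0.254493863126404
place 0 [527.7 -59.1]
place 1 [503.4  34.8]
place 2 [479.1 128.7]
place 3 [624.5 -34.1]
place 4 [600.2  59.8]
place 5 [575.9 153.7]
cap [579.1 110.2  44. ]
cap [538.7 117.1  44. ]
cap [591.3 108.1  24. ]
cap [562.2 135.   24. ]
cap [554.8  94.5  24. ]
cap [522.  121.3  24. ]
by [452. 242.  78.]
by [702. 137.  55.]
by [732.  17.  55.]
([0.568, -0.4572, -0.0033], 0.072)
[[ 0.95  0.32 -0.  ]
 [ 0.32 -0.95 -0.  ]
 [-0.    0.   -1.  ]]
[[0.321, -0.913, -0.253, 235.524], [-0.947, -0.309, -0.086, -474.921], [0.0, 0.267, -0.964, 383.787], [0.0, 0.0, 0.0, 1.0]] [ 167.56218349 -497.54350224  404.74412242] [331.10500074   0.         314.87817324]
```

```bash
python3 -m inch '[[0.284,-0.2286,0,0.072,0.65],[0.284,-0.2286,0,0.072,0.65],[0.284,-0.2286,0,0.072,0.65],[0.284,-0.2286,0,0.072,0.65],[0.284,-0.2286,0,0.072,0.65],[0.284,-0.2286,0,0.072,0.65],[0.284,-0.2286,0,0.072,0.65],[0.284,-0.2286,0,0.072,0.65]]'
python3 -c "
from h import *;print(go(560,117,227,.254))"
```

```text
time: 1.77
tool_pos: [347.5, -214.7, 405.0]
tcp_rot: [3.141, -0.0, 0.252]
contact_force: [1.1, -0.7, 0.6]
grip_width: 59.9
finger_force: 0.0
([0.2886, -0.2682, -0.0001], -0.002)
```

```bash
python3 -m inch '[[0.289,-0.268,0,0,0.65],[0.289,-0.268,0,0,0.65],[0.289,-0.268,0,0,0.65],[0.289,-0.268,0,0,0.65],[0.289,-0.268,0,0,0.65],[0.289,-0.268,0,0,0.65],[0.289,-0.268,0,0,0.65],[0.289,-0.268,0,0,0.65]]'
python3 - <<'E'
from h import *
w=capture("wrist");save(w,"w1.png",None,1.25);print(get_obs()["tool_pos"]);np.save("w1pose.npy",w["pose"]);np.save("K.npy",w["intrinsics"])
print(go(560,117,227,.254))
E
```

```text
time: 2.43
tool_pos: [527.6, 66.2, 404.8]
tcp_rot: [3.141, -0.0, 0.253]
contact_force: [1.1, -0.1, 0.3]
grip_width: 59.6
finger_force: 0.0
[530.2139118   71.13745793 404.52407952]
([0.0404, -0.0368, -0.0002], 0.002)
```

View pics/w1.png

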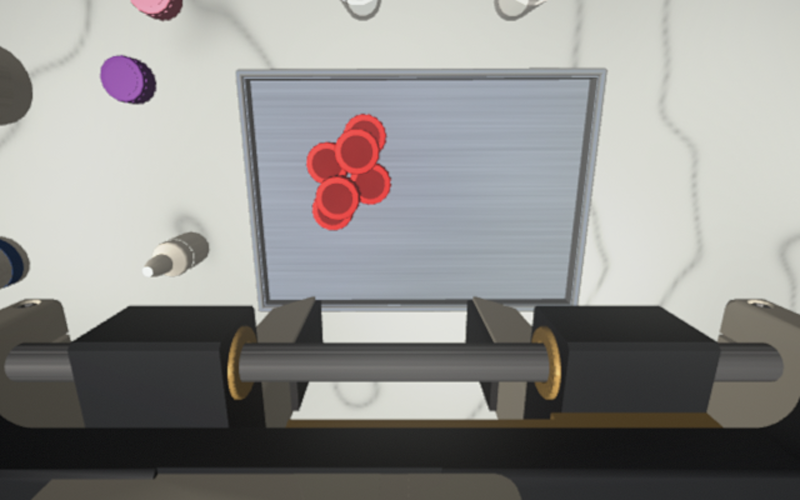

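The wrist view (1.25× enlarged) shows the whole tray, with rim corners at about (237,70), (606,70), (577,310) and (262,310). The top caps are at (357,151) and (337,198). The floor caps are at (366,134), (326,161), (371,183) and (333,210).

Run:
```python
from h import *
p={"pose":np.load("w1pose.npy"),"intrinsics":np.load("K.npy")}
f=lambda c:(c[0]/1.25-.1,c[1]/1.25-.1)
C=np.array([ray(p,f(c),18) for c in[(237,70),(606,70),(577,310),(262,310)]]);print(C.round(),C.mean(0))
for q,z in[((357,151),44),((337,198),44),((366,134),24),((326,161),24),((371,183),24),((333,210),24)]: print("cap",ray(p,f(q),z).round(1))
```

```text
[[ 619.  222.   18.]
 [ 695.  -70.   18.]
 [ 491. -124.   18.]
 [ 415.  166.   18.]] [554.86315453  48.32172407  18.        ]
cap [582.1 110.1  44. ]
cap [541.6 117.4  44. ]
cap [596.6 107.5  24. ]
cap [566.6 135.2  24. ]
cap [558.3  93.8  24. ]
cap [527.2 120.5  24. ]
```

```bash
python3 -c "
from h import *;print(go(580.5,110,28,.254))"
```

```text
([0.0577, -0.0243, 0.1988], 0.002)
```

```bash
python3 -m inch '[[0.03,-0.012,0.03,0,0.65],[0.058,-0.024,0.06,0,0.65],[0.058,-0.024,0.1,0,0.65],[0.058,-0.024,0.14,0,0.65],[0.058,-0.024,0.175,0,0.65],[0.058,-0.024,0.198,0,0.65],[0.058,-0.024,0.198,0,0.65],[0.058,-0.024,0.198,0,0.65]]' && python3 -m inch '[[0,0,0,0,0.2],[0,0,0,0,0.2],[0,0,0,0,0.2],[0,0,0,0,0.2],[0,0,0,0,0.2]]'
python3 -c "
from h import *;print(go(626,-33.6,9,.254))"
```

```text
time: 3.15
tool_pos: [577.0, 101.6, 205.7]
tcp_rot: [-3.141, 0.002, 0.253]
contact_force: [0.5, 0.6, 0.1]
grip_width: 59.6
finger_force: 0.0
time: 3.57
tool_pos: [577.1, 101.7, 207.1]
tcp_rot: [3.141, -0.001, 0.253]
contact_force: [-0.3, -0.0, 1.4]
grip_width: 35.2
finger_force: 30.0
([0.0135, 0.1432, 0.0201], -0.001)
```

```bash
python3 -m inch '[[0,0,-0.03,0,0.2],[0.002,0.03,-0.035,0,0.2],[0.004,0.068,-0.035,0,0.2],[0.007,0.106,-0.03,0,0.2],[0.009,0.143,-0.02,0,0.2],[0.009,0.143,0.0,0,0.2],[0.009,0.143,0.0,0,0.2],[0.009,0.143,0.0,0,0.2]]'
python3 - <<'E'
from h import *
p=capture("wrist");save(p,"w2.png",None,1);print(get_obs()["tool_pos"],go(626,-33.6,9,.254));
E
```

```text
time: 4.23
tool_pos: [620.9, -34.5, 205.8]
tcp_rot: [-3.14, 0.003, 0.252]
contact_force: [0.7, 0.6, 0.4]
grip_width: 35.2
finger_force: 30.0
[621.26929985 -33.84004994 206.81449007] ([0.0047, 0.001, 0.0198], -0.001)
```

View pics/w2.png

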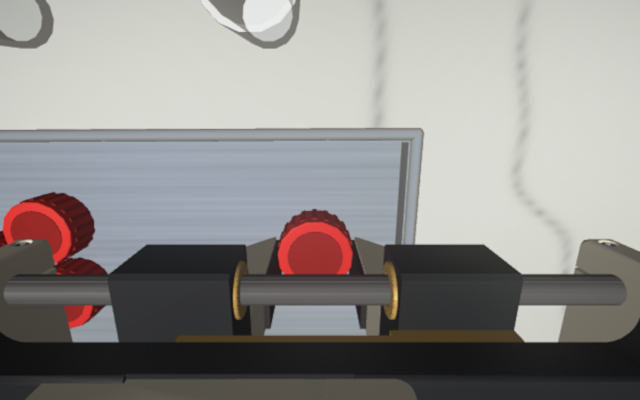

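The wrist view shows the cap held level between the pads, with its top centre at about (315,252). The tray's right corner is at about (420,132), and the heap is still intact on the left.

```bash
python3 -c "
from h import *
p=capture('wrist');c=ray(p,(315,253),44);o=get_obs()['tool_pos'];print(c,o,(c-o)[:2]@[.968,.251],(c-o)[:2]@[.251,-.968],go(626,-33.6,9,.254))
print(ray(p,(422,130),18))"
```

```text
[629.79391522 -31.97314236  44.        ] [621.51763167 -33.46150717 207.44106333] 8.385022047627476 0.6366100375102011 ([0.0043, 0.0013, 0.0204], 0.0)
[695.75717811 -69.51713529  18.        ]
```

```bash
python3 -m inch '[[-0.002,0.001,0.012,0,0.2],[-0.002,0.001,0.020,0,0.2],[-0.002,0.001,0.020,0,0.2],[-0.002,0.001,0.020,0,0.5],[-0.002,0.001,0.020,0,0.5],[-0.002,0.001,0.020,0,0.5],[-0.002,0.001,-0.01,0,0.5],[-0.002,0.001,-0.04,0,0.5]]'
python3 -c "
from h import *
print(go(541,117.2,60,.254))"
```

```text
time: 5.0
tool_pos: [619.2, -35.8, 245.9]
tcp_rot: [-3.14, 0.004, 0.253]
contact_force: [0.6, -1.1, 0.6]
grip_width: 46.0
finger_force: 0.0
([-0.0374, -0.1677, 0.0083], -0.001)
```

```bash
python3 -m inch '[[-0.009,-0.04,0,0,0.62],[-0.018,-0.08,0,0,0.62],[-0.027,-0.12,0,0,0.62],[-0.036,-0.16,0,0,0.62],[-0.037,-0.168,0.02,0,0.62],[-0.037,-0.168,0.04,0,0.62],[-0.037,-0.168,0.04,0,0.62],[-0.037,-0.168,0.04,0,0.62]]'
python3 -c "
from h import *
print(go(541,117.2,28,.254))"
python3 -m inch '[[0,0,0,0,0.2],[0,0,0,0,0.2],[0,0,0,0,0.2],[0,0,0,0,0.2],[0,0,0,0,0.2]]'
python3 -c "
from h import *
print(go(530.5,-58,9,.254))"
```

```text
time: 5.67
tool_pos: [541.9, 117.6, 206.5]
tcp_rot: [-3.141, 0.002, 0.253]
contact_force: [-0.5, -0.5, 0.6]
grip_width: 56.6
finger_force: 0.0
([-0.0009, 0.0001, 0.0005], -0.001)
time: 6.08
tool_pos: [542.4, 117.0, 207.5]
tcp_rot: [3.141, -0.002, 0.252]
contact_force: [0.4, -1.7, 3.7]
grip_width: 35.1
finger_force: 30.0
([-0.0553, 0.1665, 0.0205], -0.002)
```

```bash
python3 -m inch '[[0,0,-0.03,0,0.2],[-0.01,0.03,-0.035,0,0.2],[-0.02,0.068,-0.035,0,0.2],[-0.034,0.106,-0.03,0,0.2],[-0.046,0.14,-0.02,0,0.2],[-0.055,0.166,-0.01,0,0.2],[-0.055,0.166,0.01,0,0.2],[-0.055,0.166,0.02,0,0.2]]'
python3 -m inch '[[0,0,0,0,0.2],[0,0,0,0,0.5],[0,0,0,0,0.5],[0,0,0,0,0.5],[0,0,-0.03,0,0.5],[0,0,-0.07,0,0.5],[0,0,-0.11,0,0.5],[0,0,-0.15,0,0.5]]'
python3 -c "
from h import *
print(go(535,60,227,.254))"
```

```text
time: 6.75
tool_pos: [529.9, -59.0, 185.7]
tcp_rot: [3.141, 0.001, 0.25]
contact_force: [-4.2, -9.1, 30.7]
grip_width: 35.0
finger_force: 30.0
time: 7.42
tool_pos: [529.9, -56.2, 338.7]
tcp_rot: [-3.141, 0.0, 0.254]
contact_force: [1.5, 0.2, 0.1]
grip_width: 45.8
finger_force: 0.0
([0.0341, -0.1112, -0.0663], -0.0)
```

```bash
python3 -m inch '[[0.01,-0.03,-0.02,0,0.5],[0.02,-0.066,-0.04,0,0.5],[0.034,-0.1,-0.06,0,0.5],[0.034,-0.111,-0.066,0,0.5],[0.034,-0.111,-0.066,0,0.5],[0.034,-0.111,-0.066,0,0.5]]'
python3 - <<'E'
from h import *
p=capture("wrist");save(p,"w3.png",None,1.25);print(get_obs()["tool_pos"]);np.save("w1pose.npy",p["pose"])
E
```

```text
time: 7.92
tool_pos: [535.0, 59.6, 402.8]
tcp_rot: [3.141, -0.0, 0.255]
contact_force: [0.8, 0.0, -0.5]
grip_width: 46.1
finger_force: 0.0
[535.0500558   58.80211477 402.06902138]
```

View pics/w3.png

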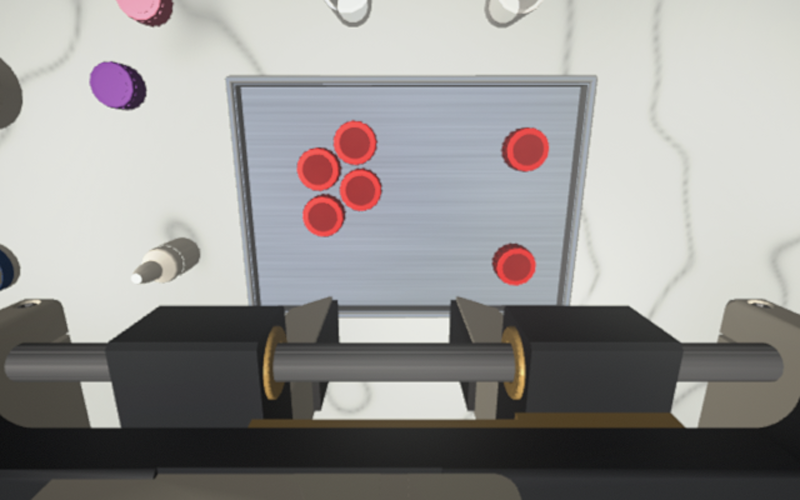

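The wrist view (1.25×) shows two caps placed at (526,149) and (515,265). The four floor caps are flat at (355,143), (319,169), (361,189) and (323,216).

Run:
```python
from h import *
p={"pose":np.load("w1pose.npy"),"intrinsics":np.load("K.npy")}
f=lambda c:(c[0]/1.25-.1,c[1]/1.25-.1)
C=np.array([ray(p,f(c),18) for c in[(227,77),(597,77)]]);print("corners",C.round(1))
F=[ray(p,f(q),24)[:2] for q in[(355,143),(319,169),(361,189),(323,216),(526,149),(515,265)]]
cen=np.array([554.9,48.3]);c,s=np.cos(.254),np.sin(.254)
for x in F: d=x-cen;print("cap",x.round(1),"tray",np.round([c*d[0]+s*d[1],-s*d[0]+c*d[1]],1))
def clear(i,yaw,op,others):
    ax=np.array([np.sin(yaw),-np.cos(yaw)]);tx=np.array([np.cos(yaw),np.sin(yaw)]);m=99
    for sg in(1,-1):
        for j in others:
            if j==i: continue
            d=F[j]-F[i];u=d@ax*sg;v=d@tx
            du=max(op/2-u,0,u-op/2-19);dv=max(abs(v)-9.5,0);m=min(m,np.hypot(du,dv)-18)
    return m
for oth in[[0,1,2,3],[0,1,3],[1,2,3],[0,1,2],[0,2,3]]:
  for i in oth:
    b=sorted([(round(float(clear(i,.254+np.radians(a),44,oth)),1),a) for a in range(-90,90,5)])[-3:];print(oth,i,b)
```

```text
corners [[618.4 221.3  18. ]
 [695.  -70.3  18. ]]
cap [594.5 108. ] tray [53.3 47.9]
cap [566.  132.7] tray [32.  78.9]
cap [558.7  94.3] tray [15.2 43.6]
cap [527.4 120.9] tray [-8.3 77.2]
cap [626.1 -31.6] tray [ 48.9 -95.3]
cap [527.7 -56.2] tray [-52.6 -94.3]
[0, 1, 2, 3] 0 [(3.2, -20), (3.4, -30), (5.2, -25)]
[0, 1, 2, 3] 1 [(-8.9, 5), (-8.8, -60), (-8.2, -55)]
[0, 1, 2, 3] 2 [(-9.2, -55), (-7.7, 5), (-7.5, 65)]
[0, 1, 2, 3] 3 [(6.1, -20), (6.6, -30), (8.1, -25)]
[0, 1, 3] 0 [(15.5, -50), (15.9, -60), (17.6, -55)]
[0, 1, 3] 1 [(4.5, -35), (5.2, -25), (6.6, -30)]
[0, 1, 3] 3 [(16.8, -5), (18.8, 5), (18.9, 0)]
[1, 2, 3] 1 [(4.4, 40), (4.7, 30), (6.5, 35)]
[1, 2, 3] 2 [(4.4, -80), (6.1, -90), (6.3, -85)]
[1, 2, 3] 3 [(6.1, -20), (6.6, -30), (8.1, -25)]
[0, 1, 2] 0 [(3.2, -20), (3.4, -30), (5.2, -25)]
[0, 1, 2] 1 [(3.5, -90), (4.4, -80), (5.5, -85)]
[0, 1, 2] 2 [(4.5, 40), (4.7, 30), (6.5, 35)]
[0, 2, 3] 0 [(15.6, 0), (16.8, 10), (17.7, 5)]
[0, 2, 3] 2 [(3.9, -15), (5.3, -25), (6.1, -20)]
[0, 2, 3] 3 [(18.4, -60), (18.4, -50), (20.5, -55)]
```

```bash
python3 -c "
from h import *
print(go(527.4,120.9,45,-.182))"
```

```text
([0.0084, -0.0621, 0.179], 0.436)
```

```bash
python3 -m inch '[[0.003,-0.02,0.03,0.12,0.5],[0.006,-0.04,0.06,0.24,0.5],[0.008,-0.06,0.095,0.35,0.5],[0.008,-0.062,0.135,0.436,0.5],[0.008,-0.062,0.17,0.436,0.5],[0.008,-0.062,0.179,0.436,0.5],[0.008,-0.062,0.179,0.436,0.5],[0.008,-0.062,0.179,0.436,0.5]]'
python3 -c "
from h import *
print(go(527.4,120.9,9,-.182))"
```

```text
time: 8.63
tool_pos: [528.2, 120.0, 224.1]
tcp_rot: [3.141, 0.0, -0.184]
contact_force: [-0.1, 0.7, 0.9]
grip_width: 45.8
finger_force: 0.0
([-0.001, -0.0007, 0.0371], -0.002)
```

```bash
python3 -m inch '[[0,0,0.02,0,0.5],[0,0,0.036,0,0.5],[0,0,0.036,0,0.5],[0,0,0.036,0,0.5],[0,0,0.036,0,0.2],[0,0,0.036,0,0.2],[0,0,0.036,0,0.2],[0,0,0.036,0,0.2]]'
python3 -m inch '[[0,0,-0.03,0,0.2],[-0.001,0.02,-0.04,0,0.2],[-0.003,0.055,-0.035,0,0.2],[-0.005,0.087,-0.03,0,0.2],[-0.005,0.087,-0.01,0,0.2],[-0.005,0.087,-0.001,0,0.2],[-0.005,0.087,-0.001,0,0.2],[-0.005,0.087,-0.001,0,0.5]]'
python3 -m inch '[[0,0,0,0,0.5],[0,0,0,0,0.5],[0,0,-0.035,0,0.5],[0,0,-0.035,0,0.5]]'
python3 -c "
from h import *
print(go(594.5,108,45,-.182))"
```

```text
time: 9.3
tool_pos: [528.4, 120.9, 189.4]
tcp_rot: [-3.141, -0.003, -0.183]
contact_force: [-0.2, -0.4, 7.2]
grip_width: 35.0
finger_force: 30.0
time: 9.97
tool_pos: [507.1, 36.9, 188.8]
tcp_rot: [-3.142, 0.001, -0.183]
contact_force: [-0.3, 1.0, 0.7]
grip_width: 38.4
finger_force: 0.0
time: 10.3
tool_pos: [508.4, 36.9, 227.8]
tcp_rot: [-3.141, -0.007, -0.182]
contact_force: [1.8, 0.3, -0.0]
grip_width: 46.1
finger_force: 0.0
([0.0717, -0.0855, 0.0053], 0.0)
```

```bash
python3 -m inch '[[0.024,-0.03,0,0,0.5],[0.05,-0.06,0,0,0.5],[0.072,-0.0855,0,0,0.5],[0.072,-0.0855,0.005,0,0.5],[0.072,-0.0855,0.005,0,0.5],[0.072,-0.0855,0.005,0,0.5]]'
python3 -c "
from h import *
print(go(594.5,108,9.5,-.182))"
```

```text
time: 10.8
tool_pos: [592.6, 107.7, 218.3]
tcp_rot: [3.141, 0.002, -0.182]
contact_force: [-0.1, -0.2, -0.0]
grip_width: 45.8
finger_force: 0.0
([0.0019, -0.0007, 0.0308], -0.0)
```

```bash
python3 -m inch '[[0.001,0,0.02,0,0.5],[0.001,0,0.031,0,0.5],[0.001,0,0.031,0,0.5],[0.001,0,0.031,0,0.5],[0.001,0,0.031,0,0.2],[0.001,0,0.031,0,0.2],[0.001,0,0.031,0,0.2],[0.001,0,0.031,0,0.2]]'
python3 -m inch '[[0,0,-0.03,0,0.2],[0.006,0.015,-0.04,0,0.2],[0.017,0.045,-0.035,0,0.2],[0.017,0.045,-0.02,0,0.2],[0.017,0.045,-0.001,0,0.2],[0.017,0.045,-0.001,0,0.2],[0.017,0.045,-0.001,0,0.2],[0.017,0.045,-0.001,0,0.5]]'
python3 -m inch '[[0,0,0,0,0.5],[0,0,0,0,0.5],[0,0,-0.035,0,0.5],[0,0,-0.075,0,0.5],[0,0,-0.115,0,0.5],[0,0,-0.15,0,0.5]]'
python3 -c "
from h import *
print(go(535,60,227,.254))"
```

```text
time: 11.47
tool_pos: [594.5, 107.0, 188.6]
tcp_rot: [-3.142, -0.001, -0.183]
contact_force: [0.3, -1.0, 3.1]
grip_width: 34.9
finger_force: 30.0
time: 12.13
tool_pos: [602.8, 60.0, 189.3]
tcp_rot: [3.142, 0.0, -0.183]
contact_force: [0.1, -0.7, 1.0]
grip_width: 38.5
finger_force: 0.0
time: 12.63
tool_pos: [602.6, 60.1, 341.8]
tcp_rot: [-3.141, -0.002, -0.183]
contact_force: [1.7, 0.3, 0.1]
grip_width: 45.9
finger_force: 0.0
([-0.0663, 0.0123, -0.0633], -0.437)
```

```bash
python3 -m inch '[[-0.02,0.004,-0.02,-0.12,0.5],[-0.045,0.008,-0.04,-0.24,0.5],[-0.066,0.012,-0.063,-0.36,0.5],[-0.066,0.012,-0.063,-0.437,0.5],[-0.066,0.012,-0.063,-0.437,0.5],[-0.066,0.012,-0.063,-0.437,0.5]]'
python3 - <<'E'
from h import *
p=capture("wrist");save(p,"w4.png",None,1.25);print(get_obs()["tool_pos"]);np.save("w1pose.npy",p["pose"])
hsv=cv2.cvtColor(p["color"],cv2.COLOR_RGB2HSV)
for r in trace(p,"cap0"):
    ys,xs=np.nonzero(r["pixels"]);print(round(r["conf"],2),np.round(np.array(r["rect"])*1.25))
E
```

```text
time: 13.13
tool_pos: [535.5, 60.2, 402.2]
tcp_rot: [3.141, -0.001, 0.251]
contact_force: [0.2, 0.2, -0.6]
grip_width: 45.8
finger_force: 0.0
[535.74918402  60.09449545 401.43930586]
0.93 [412. 149.  43.  43.]
0.9 [320. 172.  44.  48.]
0.9 [118.  90.  50.  49.]
0.85 [513. 264.  41.  41.]
0.83 [409. 264.  38.  44.]
0.76 [528. 149.  48.  45.]
0.71 [146.  15.  58.  30.]
0.63 [359. 192.  46.  42.]
```

View pics/w4.png

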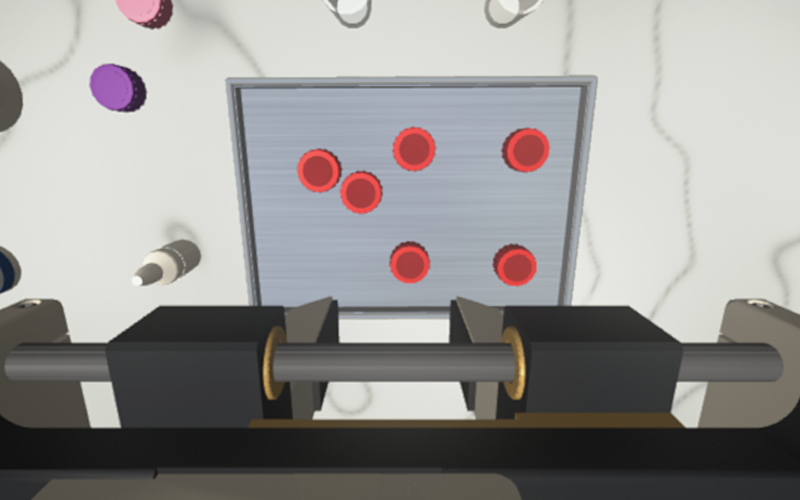

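The view shows the four placed caps at (527,149), (515,265), (414,149) and (409,263), forming a regular grid. Two are left to place, at (319,170) and (361,191).

Run:
```python
from h import *
p={"pose":np.load("w1pose.npy"),"intrinsics":np.load("K.npy")}
f=lambda c:(c[0]/1.25-.1,c[1]/1.25-.1)
cen=np.array([554.9,48.3]);c,s=np.cos(.254),np.sin(.254)
for q in[(319,170.5),(361,192),(414,149),(409,263),(527,149),(515,265)]:
    x=ray(p,f(q),24)[:2];d=x-cen;print("cap",x.round(1),"tray",np.round([c*d[0]+s*d[1],-s*d[0]+c*d[1]],1))
x=ray(p,f((361,192)),24);print(go(x[0],x[1],45,.864))
```

```text
cap [565.9 132.9] tray [31.9 79.1]
cap [557.2  94.3] tray [13.7 43.9]
cap [603.1  59.6] tray [49.5 -1.2]
cap [506.1  37.8] tray [-49.9   2.1]
cap [626.8 -31.9] tray [ 49.4 -95.7]
cap [528.2 -55.2] tray [-51.9 -93.5]
([0.0293, -0.0278, 0.178], -0.612)
```

```bash
python3 -m inch '[[0.01,-0.01,0.03,-0.12,0.5],[0.02,-0.02,0.06,-0.24,0.5],[0.029,-0.028,0.095,-0.36,0.5],[0.029,-0.028,0.13,-0.48,0.5],[0.029,-0.028,0.165,-0.61,0.5],[0.029,-0.028,0.178,-0.61,0.5],[0.029,-0.028,0.178,-0.61,0.5],[0.029,-0.028,0.178,-0.61,0.5]]'
python3 -c "
from h import *
print(go(557.2,94.3,9.5,.864),go(482.2,129.7,9.5))"
```

```text
time: 13.9
tool_pos: [556.9, 94.4, 222.5]
tcp_rot: [-3.14, 0.002, 0.862]
contact_force: [0.2, -0.5, 0.5]
grip_width: 45.8
finger_force: 0.0
([0.0002, 0.0004, 0.035], -0.002) ([-0.0217, -0.0796, 0.0352], None)
```

```bash
python3 -m inch '[[0,0,0.02,0,0.5],[0,0,0.035,0,0.5],[0,0,0.035,0,0.5],[0,0,0.035,0,0.5],[0,0,0.035,0,0.2],[0,0,0.035,0,0.2],[0,0,0.035,0,0.2],[0,0,0.035,0,0.2]]'
python3 -m inch '[[0,0,-0.03,0,0.2],[-0.005,-0.02,-0.04,0,0.2],[-0.014,-0.053,-0.035,0,0.2],[-0.022,-0.08,-0.025,0,0.2],[-0.022,-0.08,-0.01,0,0.2],[-0.022,-0.08,-0.001,0,0.2],[-0.022,-0.08,-0.001,0,0.2],[-0.022,-0.08,-0.001,0,0.5]]'
python3 -m inch '[[0,0,0,0,0.5],[0,0,0,0,0.5],[0,0,-0.035,0,0.5],[0,0,-0.035,0,0.5]]'
python3 -c "
from h import *
print(go(565.9,132.9,45,.864))"
```

```text
time: 14.57
tool_pos: [557.3, 94.4, 190.2]
tcp_rot: [3.139, -0.002, 0.864]
contact_force: [-0.9, -0.3, 7.7]
grip_width: 35.3
finger_force: 30.0
time: 15.23
tool_pos: [482.4, 129.4, 189.7]
tcp_rot: [3.141, -0.0, 0.863]
contact_force: [-0.0, 1.0, 0.2]
grip_width: 38.3
finger_force: 0.0
time: 15.57
tool_pos: [483.4, 129.6, 228.5]
tcp_rot: [3.137, -0.005, 0.863]
contact_force: [1.7, -0.1, 0.0]
grip_width: 46.2
finger_force: 0.0
([0.0561, 0.0605, 0.0061], -0.001)
```

```bash
python3 -m inch '[[0.02,0.022,0,0,0.5],[0.04,0.044,0,0,0.5],[0.056,0.0605,0,0,0.5],[0.056,0.0605,0.005,0,0.5],[0.056,0.0605,0.005,0,0.5],[0.056,0.0605,0.005,0,0.5]]'
python3 -c "
from h import *
print(go(565.9,132.9,9.5,.864),go(579,154.7,9.5))"
```

```text
time: 16.07
tool_pos: [563.2, 132.7, 219.1]
tcp_rot: [-3.14, 0.002, 0.864]
contact_force: [0.1, 0.0, 0.5]
grip_width: 46.1
finger_force: 0.0
([0.0019, 0.0019, 0.0316], -0.0) ([0.027, -0.0023, 0.0316], None)
```

```bash
python3 -m inch '[[0.002,0.002,0.02,0,0.5],[0.002,0.002,0.032,0,0.5],[0.002,0.002,0.032,0,0.5],[0.002,0.002,0.032,0,0.5],[0.002,0.002,0.032,0,0.2],[0.002,0.002,0.032,0,0.2],[0.002,0.002,0.032,0,0.2],[0.002,0.002,0.032,0,0.2]]'
python3 -m inch '[[0,0,-0.015,0,0.2],[0.012,-0.002,-0.02,0,0.2],[0.025,-0.004,-0.02,0,0.2],[0.025,-0.004,-0.01,0,0.2],[0.025,-0.004,-0.001,0,0.2],[0.025,-0.004,-0.001,0,0.2],[0.025,-0.004,-0.001,0,0.2],[0.025,-0.004,-0.001,0,0.5]]'
python3 -m inch '[[0,0,0,0,0.5],[0,0,0,0,0.5],[0,0,-0.035,0,0.5],[0,0,-0.075,0,0.5],[0,0,-0.115,0,0.5],[0,0,-0.15,0,0.5],[0,0,-0.19,0,0.5],[0,0,-0.21,0,0.5]]'
python3 -c "
from h import *
print(go(535,60,227,.254))"
```

```text
time: 16.73
tool_pos: [567.0, 133.2, 188.5]
tcp_rot: [3.141, -0.001, 0.864]
contact_force: [-0.1, 0.3, 3.0]
grip_width: 35.4
finger_force: 30.0
time: 17.4
tool_pos: [579.4, 154.2, 187.6]
tcp_rot: [-3.14, 0.002, 0.863]
contact_force: [-0.3, 0.5, -0.1]
grip_width: 38.4
finger_force: 0.0
time: 18.07
tool_pos: [580.0, 154.7, 404.1]
tcp_rot: [3.137, -0.005, 0.864]
contact_force: [1.1, -0.3, 1.5]
grip_width: 45.8
finger_force: 0.0
([-0.1012, 0.0273, -0.0013], 0.61)
```

```bash
python3 -m inch '[[-0.03,0.008,0,0.12,0.5],[-0.06,0.016,0,0.24,0.5],[-0.09,0.024,0,0.36,0.5],[-0.101,0.027,0,0.48,0.5],[-0.101,0.027,0,0.61,0.5],[-0.101,0.027,0,0.61,0.5],[-0.101,0.027,0,0.61,0.5]]'
python3 - <<'E'
from h import *
p=capture("wrist");save(p,"w5.png",None,1.25)
cen=np.array([554.9,48.3]);c,s=np.cos(.254),np.sin(.254)
for r in trace(p,"cap0"):
    x=ray(p,r["rect"][:2],24)[:2];d=x-cen;print(round(r["conf"],2),"tray",np.round([c*d[0]+s*d[1],-s*d[0]+c*d[1]],1))
t=capture("top");save(t,"top9.png",(220,135,380,260),4)
E
```

```text
time: 18.65
tool_pos: [534.8, 60.2, 398.8]
tcp_rot: [3.142, -0.0, 0.257]
contact_force: [2.0, 0.8, 0.1]
grip_width: 46.0
finger_force: 0.0
0.84 tray [48.7 -0.9]
0.77 tray [ 50.6 -96. ]
0.67 tray [148.  208.1]
0.64 tray [49.6 92.1]
0.62 tray [-48.8  93.6]
0.61 tray [-53.8 -94.3]
0.6 tray [-48.9  -1.5]
0.56 tray [ 97.6 237.6]
```

View pics/w5.png

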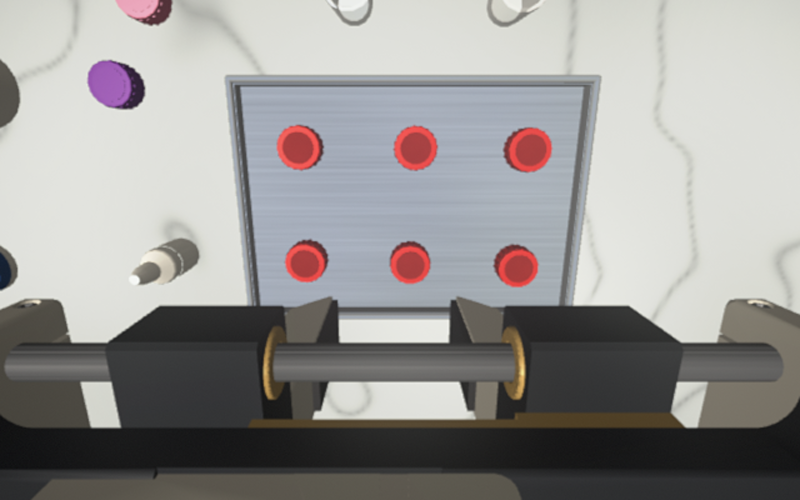

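The final view shows all six caps flat with their tops up. They form two rows of three at (300,147), (415,147), (527,149) and (306,261), (410,263), (516,265), within about 5 mm of the cell centres, and the pots and dropper have not moved.

```bash
python3 -c "
from plant import *;print(close_job())"
```

```text
the job is handed in; nothing more can be done
None
```

All six caps are spread in two rows of three over the tray floor, flat with their tops up and each within about 5 mm of its cell centre by the wrist camera; the job was handed in at about 19 s of robot time, with the pots and dropper where they stood.

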